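# Thread the pastry rings onto the hanging rod

## Task

Take the steel rod by its wooden handle off its stand, run it through both of the large pastry rings that stand in the draining rack (not the small ones), and lift the two rings off together on the rod. Then lay the loaded rod back in the two notches of its stand, so that both rings hang between the posts, and let go.

Things in the scene. Friction and masses are not known exactly. Their poses are not given: they have to be found in the camera images.
- rod_grip (a point): Centre of the wooden handle (80 long, 20 wide, 22 mm high, flat sides facing y and -y) of a straight 10 mm steel rod, 140 g; on the rod's axis. x runs along the rod to its tip: 16 mm end balls at x = +215 (tip) and -90 mm; balance point about x = +25. z up. It starts level on its stand, tip to the robot's left within 20 degrees; only the rod beyond the handle (x = 40 to 215) takes rings.
- large_ring_a_center (a point): Centre of the large ring the tip meets first (nearer the robot's right): a plain steel hoop, 70 mm outside, 62 mm hole, 28 mm wide, 45 g, on edge, centre 75 mm above the counter. x is its axis (level, to the robot's left within 15 degrees), z up. It stands in a fixed wire rack; a like rack 12 to 20 cm nearer or farther holds two unwanted 46 mm rings, 66 mm up.
- large_ring_b_center (a point): Centre of the second large ring, same size and axes, 36 mm behind the first on the same axis. Their rack is 102 mm long, 60 mm wide; its wire pins, 27 mm either side of the axis, end 72 mm above the counter, so the way through both holes is free along the axis and straight up. Only things under 25 mm high lie on the 20 cm of counter to the robot's right of the rack.
- stand_seat (a point): Where the handle's centre lies when the rod is home on its fixed stand, 115 mm above the counter; x along the notches, the way the tip points; z up. Stand: wood base 310 x 90 x 12 mm, its middle at x = +62 mm; two 10 mm thick steel posts at x = -65 and +190 mm with V notches 42 mm wide at the mouth, tops 129 mm up. A ring on the rod hangs with its centre 26 mm under the rod's axis.
Mind the look-alikes: they are no part of the job. Leave any purple or yellow look-alike of the part that bears large_ring_a_center alone.

How it is judged:
By the outcome, as a careful person would: the job done as asked, in the order asked, and still so for the second after the job is handed in, with the robot touching nothing.
It also fails if it takes over 58 s, if anything falls off the work surface, if the arm or the gripper's body presses on something with over 40 N, if the wrist force passes 120 N, or if a joint passes its speed limit or range.

## Robot

A 6-joint arm with a two-finger parallel gripper is mounted at the origin on the work surface. World frame = base frame: x ahead of the robot, y to its left, z up, the work surface at z = 0. Lengths are in m, angles in rad, forces in N, time in s.
With the tool pointing down it reaches from about 0.375 to 0.975 m from the base axis. Payload 3.8 kg.
Tool frame: the origin (TCP) lies midway between the tips of the shut fingers; the grasp point (between the pads) lies 19 mm behind it; z points along the fingers, y is the direction in which the jaws open and shut (so a half turn about z gives the same grasp; the last joint's range is limited). The gripper opens to 85 mm and grips with 20 to 120 N. Pads are 22 mm wide; open, the fingers measure 114 mm over their backs; the gripper's body (76 mm by 85 mm) begins 54 mm behind the grasp point. The pads swing forward as they close: fully open they stand 13 mm farther back than shut.
Start: joints at [1.187, 0.264, 1.604, -0, 1.274, -0.037], TCP at [0.229, 0.635, 0.231] pointing down, gripper open.
Joint ranges: [-2.63, 2.63], [-0.94, 2.18], [0.31, 2.57], [-1.31, 4.45], [0, 2.66], [-2.55, 2.55]. Speed limits (rad/s): [2.57, 2.57, 3.14, 3.14, 3.14, 3.14].

## Interface

Orientations are given as a rotation vector (axis times angle).
In Python, from workcell import bot gives the robot as it stands. The module is installed in compiled form; this text tells all that it offers.
- The arm moves only by the tool move_arm, never from a script. Its argument "steps" is a list of rows, each a list of 5 numbers: the shift along the tool's x, y, z in mm, then the turn about the tool's z in degrees, then the opening in per cent of the stroke, from 0 (shut) to 100 (fully open). In form: [[tx, ty, tz, turn, claw], ...]. A call has 1 to 20 rows; each row is the pose to reach, as a shift and turn from the pose commanded when the call began, along the tool's axes at that moment; what a row does not reach only later rows make up. A row lasts 1/10 s, in which the tool goes at most 50 mm and 8.59 degrees, less where a joint would pass 70% of its speed; a pose out of reach is approached as far as the arm can. A call with a gripper value outside its range is refused whole. The fingers move at their own pace and stop on an object; "newtons" is the grip in N (left out, the last holds). Time passes only in rows, so rows that repeat a pose let the fingers close. It gives the time, the measured TCP pose, the force and the opening at its end, in the units of the state.
- bot.read_state(): the state, without advancing time (a new reading comes with each control period).
- bot.read_camera(name): name is "side" or "top"; returns a dict with "pixels" (420x560x3 uint8, red, green, blue), "depth" (420x560 float32, m along the optical axis (not along the pixel's ray), 0 where there is no reading), "fovy" (degrees; the focal length in pixels is half the picture's height over the tangent of half this angle, whatever the lens; pixels are square), "cx", "cy" (the principal point, pixels), "xyz" and "attitude" of the camera in the world. Camera axes: x right, y up, looking along -z (the intrinsics and any distortion apply to the point x, -y, -z); pixel columns grow to the right and rows downward; lengths in m; the calibration is good to about 2 mm. A picture is of the moment at which its call begins.
- bot.finish_job(): hands the job in, once; it reports no verdict.
The state is a dict: "time": time; "q": joint angles; "joint_vel": joint speeds; "joint_torque": joint torques, N m; "tool_pos": TCP position; "tcp_rot": TCP orientation; "wrist_force": force on the tool from outside, world axes, zero at the start; "torque": the same for the moment, N m; "width": opening from 0.0 (shut) to 1.0 (fully open).
Only numpy, scipy, OpenCV 4.12 (cv2) and the standard library are available. Lean on these libraries where they do the work, as an engineer would, in place of code of your own. Each camera call takes 0.05 s, during which the arm holds its last target.

## Working session

There is one attempt and no reset: what is moved stays moved. The work goes in short steps, Python scripts to look and compute and a tool call to move; the robot and the scene stay as the last step left them, time stands still between calls to the robot, and variables do not carry over. Pictures are saved under pics/ and viewed, and the job is handed in when it is done.

Besides the shell and the picture viewer there is one more tool, called after "Call:" as a command line: name --pt "numbers of a row" for each row, then --argument value for the rest. move_arm: Moves the arm, as the interface text tells. Its arguments: {"type":"object","properties":{"steps":{"type":"array","items":{"type":"array","items":{"type":"number"}}},"newtons":{"type":"number"}},"required":["steps"]}

```bash
mkdir -p pics
cat > h.py <<'E'
import numpy as np, cv2, pickle
from workcell import bot
from scipy.spatial.transform import Rotation as R
def snap(n,tag):
    c=bot.read_camera(n); pickle.dump(c,open(f'{tag}.pkl','wb'))
    cv2.imwrite(f'pics/{tag}.png',cv2.cvtColor(c['pixels'],cv2.COLOR_RGB2BGR)); return c
def load(tag): return pickle.load(open(f'{tag}.pkl','rb'))
E
python3 - <<'E'
from h import *
for n in('side','top'):
    c=snap(n,n+'0')
    print(n,{k:v for k,v in c.items() if k not in('pixels','depth')})
print(bot.read_state())
E
```

```text
side {'fovy': 47.2556540594831, 'cx': 274.5426618349793, 'cy': 218.53926389337275, 'xyz': array([ 0.00813542, -0.660891  ,  0.99699305]), 'attitude': array([ 0.71694548, -0.24820866, -0.58285091])}
top {'fovy': 56.58796986970165, 'cx': 276.1847350915838, 'cy': 206.1058586803068, 'xyz': array([ 0.28843113, -0.00362223,  1.00953752]), 'attitude': array([ 0.16122722, -0.17126612, -1.58995615])}
{'time': 0.1, 'q': array([ 1.18710485e+00,  2.64664000e-01,  1.60523472e+00,  5.69985512e-06,
        1.27371968e+00, -3.69132180e-02]), 'joint_vel': array([ 0.00097474, -0.00176522, -0.00312938,  0.00102047, -0.00322706,
        0.00201914]), 'joint_torque': array([ 2.51612510e-04, -5.16708612e+01, -3.68590057e+01, -9.90874582e-05,
        6.36328026e-03, -1.24342716e-05]), 'tool_pos': array([0.22917163, 0.63419989, 0.23009732]), 'tcp_rot': array([-0.54192119, -3.09406299,  0.0031097 ]), 'wrist_force': array([0.07098384, 0.2420672 , 0.1266841 ]), 'torque': array([0.04971871, 0.06682231, 0.01855295]), 'width': 0.9960881774682416}
```

View pics/side0.png

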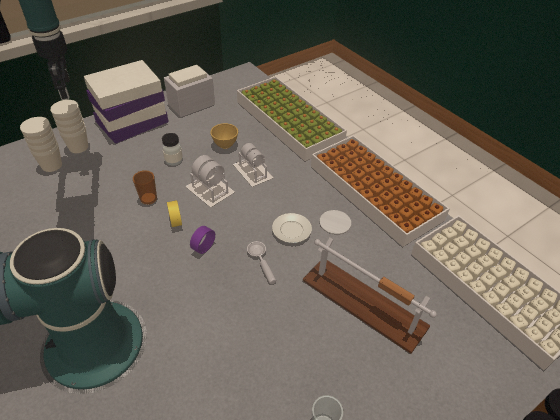

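View pics/top0.png

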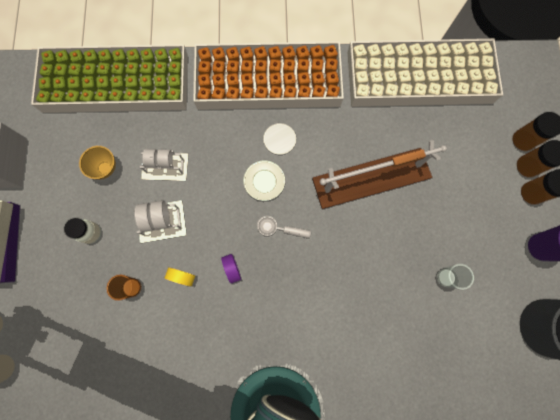

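The large rings are at top (155,217), with the small ones farther off at (158,158). The rod's handle is at top (408,158) with its tip at (323,182), and the side view agrees. Next I'll measure.

```bash
cat >> h.py <<'E'
def ray(c,u,v):
    f=210/np.tan(np.radians(c['fovy']/2)); u=np.asarray(u,float);v=np.asarray(v,float)
    d=np.stack([(u-c['cx'])/f,-(v-c['cy'])/f,-np.ones_like(u)],-1)
    return d@R.from_rotvec(c['attitude']).as_matrix().T
def onz(c,u,v,z):
    d=ray(c,u,v); return c['xyz']+d*((z-c['xyz'][2])/d[...,2])[...,None]
def cloud(c):
    v,u=np.mgrid[:420,:560]; return c['xyz']+ray(c,u,v)*c['depth'][...,None]
def tri(cs,uvs):
    A=np.zeros((3,3));b=np.zeros(3)
    for c,(u,v) in zip(cs,uvs):
        d=ray(c,u,v);d=d/np.linalg.norm(d);P=np.eye(3)-np.outer(d,d);A+=P;b+=P@c['xyz']
    return np.linalg.solve(A,b)
E
python3 - <<'E'
from h import *
for n,bx in(('top',[(105,130,200,250),(300,130,460,215)]),('side',[(175,130,285,215),(295,225,445,355)])):
    c=load(n+'0'); P=cloud(c)
    print(n,'counter z',np.median(P[250:260,330:340,2]) if n=='top' else np.median(P[240:250,130:150,2]), (c['depth']==0).mean())
    for i,(a,b,e,f) in enumerate(bx):
        im=cv2.cvtColor(c['pixels'][b:f,a:e],cv2.COLOR_RGB2BGR); s=min(800//(e-a),600//(f-b))
        cv2.imwrite(f'pics/{n}_c{i}.png',cv2.resize(im,None,fx=s,fy=s,interpolation=cv2.INTER_CUBIC)); print(a,b,s)
E
```

```text
top counter z 9.213732295931809e-05 0.004102891156462585
105 130 5
300 130 5
side counter z -0.00012384275788096533 0.00399234693877551
175 130 7
295 225 4
```

View pics/top_c0.png

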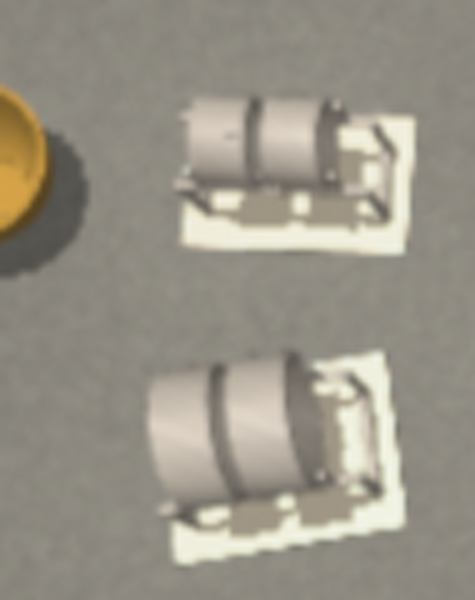

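View pics/top_c1.png

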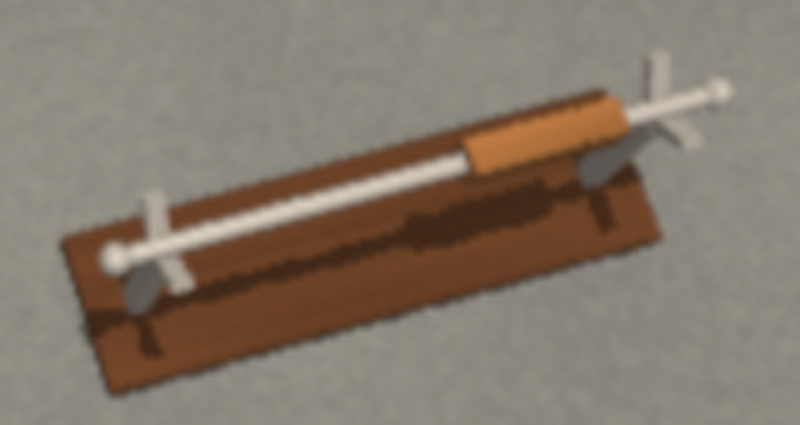

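View pics/side_c0.png

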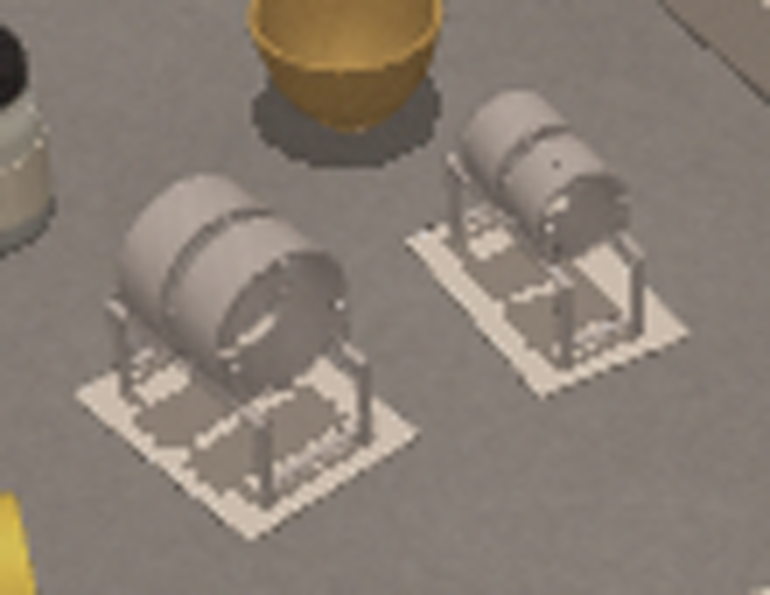

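View pics/side_c1.png

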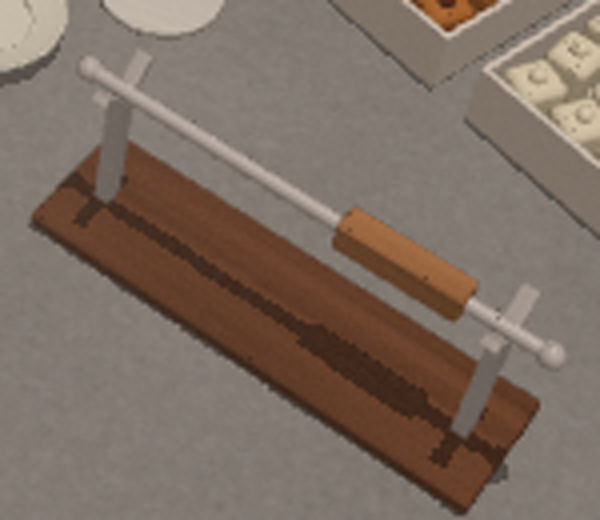

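```bash
cat > m.py <<'E'
from h import *
from scipy.optimize import least_squares
T=load('top0');S=load('side0')
o=-.5
tipT=(300+115/5+o/1,130+258/5+o+.1);tailT=(300+720/5-.4,130+90/5-.4)
tipT=(300+115/5-.4,130+258/5-.4)
tipS=(295+89/4-.4,225+68/4-.4);tailS=(295+552/4-.4,225+355/4-.4)
for n,t,s in(('tip',tipT,tipS),('tail',tailT,tailS)):
    print(n,'tri',tri([T,S],[t,s]),'topz',onz(T,*t,.115),'sidez',onz(S,*s,.115))
a=tri([T,S],[tipT,tipS]);b=tri([T,S],[tailT,tailS]);print('len',np.linalg.norm(a-b),'ang',np.degrees(np.arctan2(*(a-b)[[1,0]])))
g=b+(a-b)*90/305;print('grip',g)
for n,c,bx in(('top',T,(128,195,175,235)),('side',S,(188,150,228,192))):
    P=cloud(c)[bx[1]:bx[3],bx[0]:bx[2]].reshape(-1,3)
    P=P[(P[:,2]>.08)&(P[:,2]<.13)]
    def res(p):
        d=np.array([np.cos(p[0]),np.sin(p[0])]);nn=np.array([-d[1],d[0]])
        return np.hypot(P[:,:2]@nn-p[1],P[:,2]-p[2])-.035
    x0=[np.pi/2+.1,0,.075];m=P.mean(0);x0[1]=m[:2]@np.array([-np.sin(x0[0]),np.cos(x0[0])])
    r=least_squares(res,x0,loss='cauchy',f_scale=.001);p=r.x
    ok=abs(res(p))<.0025
    d=np.array([np.cos(p[0]),np.sin(p[0])]);nn=np.array([-d[1],d[0]])
    t=P[ok][:,:2]@d; lo,hi=np.percentile(t,[.5,99.5]);mid=(lo+hi)/2
    h,e=np.histogram(t,np.arange(lo,hi,.002));
    C=d*mid+nn*p[1];print(n,len(P),ok.sum(),'ang',np.degrees(p[0]),'z',p[2],'len',hi-lo,'mid',C,'a',C-d*.018,'b',C+d*.018,h)
E
python3 m.py
```

```text
tip tri [ 0.53722446 -0.12361116  0.11395764] topz [ 0.53772102 -0.12381308  0.115     ] sidez [ 0.53573653 -0.12408348  0.115     ]
tail tri [ 0.61368459 -0.42084133  0.11620876] topz [ 0.61484702 -0.42182476  0.115     ] sidez [ 0.61368395 -0.42034459  0.115     ]
len 0.30691528352383507 ang 104.42610940388663
grip [ 0.59112258 -0.33313407  0.11554449]
top 686 635 ang 98.27828600406083 z 0.07537651657505277 len 0.06370562202665345 mid [0.47099745 0.28838005] a [0.47358911 0.2705676 ] b [0.46840579 0.3061925 ] [25 23 18 22 23 23 23 28 16 19 28 24 18 21  1  0  0  3 29 19 24 24 18 23
 21 25 22 22 21 22 26]
side 379 291 ang 99.05713162967346 z 0.0742201439098498 len 0.06598481170400552 mid [0.46947639 0.28709915] a [0.47230993 0.26932358] b [0.46664284 0.30487472] [ 9 13 11  5  9 12  8 11 12  5 10  8 15  5  9  0  0  3 10 13 11  9 11  7
 11 10 11  9  7 11  6  7]
```

```bash
cat >> h.py <<'E'
def goto(x,y,z,az):
    "shift/turn in tool axes from current state to TCP target, tool x at azimuth az deg"
    s=bot.read_state();M=R.from_rotvec(s['tcp_rot']).as_matrix()
    d=M.T@(np.array([x,y,z])-s['tool_pos'])*1000
    a=np.degrees(np.arctan2(M[1,0],M[0,0])); t=(a-az+180)%360-180
    print('t',s['time'],'pos',s['tool_pos'].round(4),'az',a.round(2),'tilt',M[:,2].round(4),'w',round(s['width'],3),'F',s['wrist_force'].round(1),'q',s['q'].round(2))
    print('shift',d.round(1),'turn',round(t,1))
E
python3 - <<'E'
from h import *
c=load('top0');P=cloud(c);q=P[(P[...,2]>.03)&(P[...,2]<.4)]
for y in np.arange(-.45,.7,.05):
    print(f'{y:.2f}',' '.join('%4d'%(1000*max(q[(abs(q[:,1]-y)<.025)&(abs(q[:,0]-x)<.025)][:,2],default=0)) for x in np.arange(.2,.8,.05)))
goto(.5886,-.3234,.2,104.4)
E
```

```text
-0.45    0    0   88   86    0    0    0    0  119    0    0    0   57
-0.40    0    0   86   87    0    0    0    0  129  129    0    0   58
-0.35    0    0    0    0    0    0    0    0  130    0    0    0   59
-0.30    0    0    0    0    0    0    0  127  130    0    0    0   56
-0.25    0    0    0    0    0    0    0  123  120    0    0    0   57
-0.20    0    0    0    0    0    0    0  123    0    0    0    0   56
-0.15    0    0    0    0    0    0  130  130    0    0    0    0   58
-0.10    0    0    0    0    0    0    0  128    0    0    0    0   58
-0.05    0    0    0    0    0    0    0    0    0    0    0    0   57
-0.00    0    0    0    0    0    0    0    0    0    0    0    0   57
0.05    0    0    0    0    0    0    0    0    0    0    0    0   59
0.10    0    0   68   74   50    0    0    0    0    0    0    0   58
0.15    0    0    0   48    0    0    0    0    0    0    0    0   58
0.20    0    0   73   74    0    0    0    0    0    0    0    0   55
0.25    0    0   76   73    0  114  113    0   93   92    0    0   59
0.30    0    0    0    0    0  114  112    0   94   91    0    0   59
0.35    0   88   88   88    0   53    0    0   54   54    0    0   59
0.40    0    0   90    0    0    0    0    0   59   58    0    0   58
0.45    0    0    0    0   93   95    0    0   58   57    0    0   60
0.50    0    0    0    0   93   94    0    0   59   59    0    0   58
0.55    0    0    0    0    0    0    0    0    0    0    0    0   58
0.60    0    0    0    0    0    0    0    0    0    0    0    0   57
0.65    0    0   36   59   69   83   89   88   99  108  113    0   54
t 0.1 pos [0.2292 0.6342 0.2301] az 160.13 tilt [-8.0e-04 -1.9e-03 -1.0e+00] w 0.996 F [0.1 0.2 0.1] q [ 1.19  0.26  1.61  0.    1.27 -0.04]
shift [-663.5 -778.4   31.6] turn 55.7
```

Call:
move_arm --pt "-165 -195 0 14 100" --pt "-330 -390 0 28 100" --pt "-500 -585 0 42 100" --pt "-663 -778 20 55.7 100" --pt "-663 -778 20 55.7 100" --pt "-663 -778 20 55.7 100" --pt "-663 -778 20 55.7 100" --pt "-663 -778 20 55.7 100" --pt "-663 -778 20 55.7 100" --pt "-663 -778 20 55.7 100" --pt "-663 -778 20 55.7 100" --pt "-663 -778 20 55.7 100" --pt "-663 -778 20 55.7 100" --pt "-663 -778 20 55.7 100" --pt "-663 -778 20 55.7 100" --pt "-663 -778 20 55.7 100" --pt "-663 -778 20 55.7 100" --pt "-663 -778 20 55.7 100" --pt "-663 -778 20 55.7 100" --pt "-663 -778 20 55.7 100"

```text
time: 2.1
tool_pos: [0.5807, -0.3031, 0.211]
tcp_rot: [-1.925, -2.482, -0.0]
wrist_force: [0.6, 1.6, 0.4]
width: 1.001
```

```bash
python3 -c "
from h import *
goto(.5886,-.3234,.096,104.4)"
```

```text
t 2.1 pos [ 0.5807 -0.3031  0.211 ] az 104.41 tilt [-8.e-04  6.e-04 -1.e+00] w 1.001 F [0.6 1.6 0.4] q [-0.52  0.24  1.67  0.    1.23 -0.77]
shift [-21.7   2.7 115. ] turn 0.0
```

Call:
move_arm --pt "0 0 0 0 100" --pt "0 0 0 0 100" --pt "0 0 0 0 100"

```text
time: 2.4
tool_pos: [0.58, -0.3003, 0.2111]
tcp_rot: [-1.924, -2.482, -0.0]
wrist_force: [0.9, 0.1, 0.1]
width: 0.998
```

```bash
python3 -c "
from h import *
goto(.5886,-.3234,.096,104.4)"
```

```text
t 2.4 pos [ 0.58   -0.3003  0.2111] az 104.44 tilt [-0.0013  0.0012 -1.    ] w 0.998 F [0.9 0.1 0.1] q [-0.52  0.24  1.67  0.    1.23 -0.77]
shift [-24.7   2.6 115.1] turn 0.0
```

Call:
move_arm --pt "-25 2.5 20 0 100" --pt "-25 2.5 45 0 100" --pt "-25 2.5 70 0 100" --pt "-25 2.5 70 0 100" --pt "-25 2.5 70 0 100" --pt "-25 2.5 70 0 100"

```text
time: 3.0
tool_pos: [0.5903, -0.3246, 0.144]
tcp_rot: [1.922, 2.481, 0.001]
wrist_force: [-0.0, -0.2, 0.4]
width: 1.0
```

```bash
python3 -c "
from h import *
goto(.5886,-.3234,.096,104.4)
a=snap('top','top1')['pixels'][100:230,280:480];b=snap('side','side1')['pixels'][180:360,280:480]
cv2.imwrite('pics/g1.png',cv2.resize(np.vstack([a,b])[:,:,::-1],None,fx=1.9,fy=1.9))"
```

```text
t 3.0 pos [ 0.5903 -0.3246  0.144 ] az 104.49 tilt [ 0.0026 -0.0015 -1.    ] w 1.0 F [-0.  -0.2  0.4] q [-0.54  0.32  1.7   0.    1.12 -0.79]
shift [ 1.7 -1.5 48. ] turn 0.1
```

View pics/g1.png

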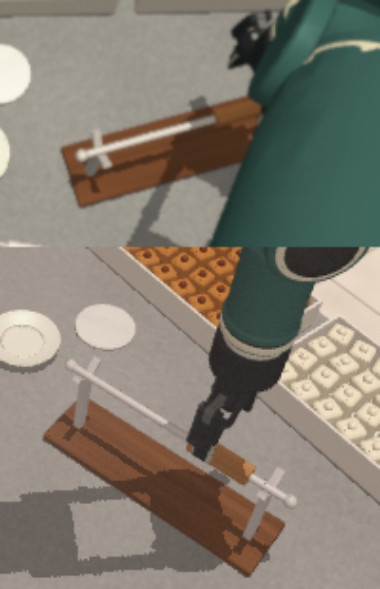

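Call:
move_arm --pt "0 0 16 0 100" --pt "0 0 32 0 100" --pt "0 -1 47 0 100" --pt "0 -1 47 0 100" --pt "0 -1 47 0 100"

```text
time: 3.6
tool_pos: [0.5874, -0.3246, 0.093]
tcp_rot: [-1.923, -2.48, 0.001]
wrist_force: [0.2, -0.9, -0.3]
width: 0.999
```

```bash
python3 -c "
from h import *
goto(.5886,-.3234,.096,104.4)
b=snap('side','side2')['pixels'][210:350,290:450]
cv2.imwrite('pics/g2.png',cv2.resize(b[:,:,::-1],None,fx=4,fy=4))"
```

```text
t 3.6 pos [ 0.5874 -0.3246  0.093 ] az 104.42 tilt [-0.0025  0.0015 -1.    ] w 0.999 F [ 0.2 -0.9 -0.3] q [-0.54  0.37  1.73 -0.    1.04 -0.79]
shift [ 0.9  1.5 -3. ] turn 0.0
```

View pics/g2.png

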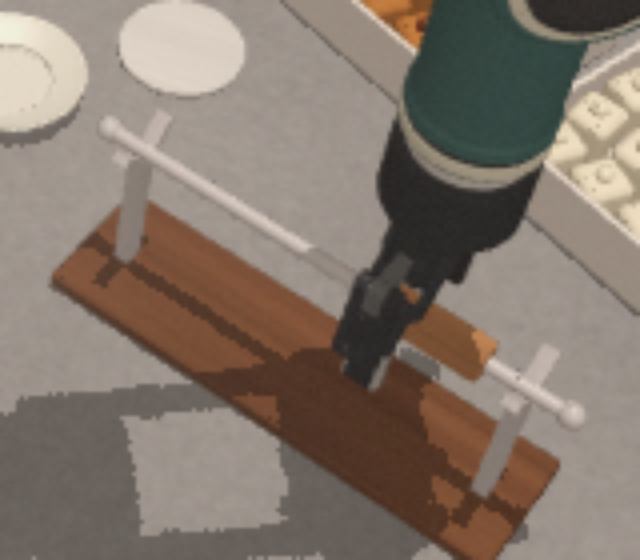

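The fingers straddle the handle, with the near one at about crop (365,330). Closing.

Call:
move_arm --pt "0 0 -2 0 0" --pt "0 0 -2 0 0" --pt "0 0 -2 0 0" --pt "0 0 -2 0 0" --pt "0 0 -2 0 0" --pt "0 0 -2 0 0" --pt "0 0 -2 0 0" --pt "0 0 -2 0 0" --pt "0 0 -2 0 0" --pt "0 0 -2 0 0" --pt "0 0 -2 0 0" --pt "0 0 -2 0 0" --newtons 100

```text
time: 4.85
tool_pos: [0.5885, -0.3253, 0.0974]
tcp_rot: [1.924, 2.482, 0.0]
wrist_force: [-1.4, 0.3, 4.9]
width: 0.216
```

Call:
move_arm --pt "0 0 -10 0 0" --pt "0 0 -25 0 0" --pt "0 0 -45 0 0" --pt "0 0 -65 0 0" --pt "0 0 -80 0 0" --pt "0 0 -80 0 0" --pt "0 0 -80 0 0" --pt "0 0 -80 0 0"

```text
time: 5.65
tool_pos: [0.5875, -0.3246, 0.1754]
tcp_rot: [-1.923, -2.481, 0.0]
wrist_force: [-0.4, 0.6, -1.0]
width: 0.218
```

```bash
python3 -c "
from h import *
goto(.5886,-.3234,.096,104.4)
a=snap('top','top3')['pixels'][100:230,280:480];b=snap('side','side3')['pixels'][150:350,290:490]
cv2.imwrite('pics/g3.png',cv2.resize(np.vstack([a,b])[:,:,::-1],None,fx=1.8,fy=1.8))
cv2.imwrite('pics/g3a.png',cv2.resize(a[:,:,::-1],None,fx=4,fy=4))
cv2.imwrite('pics/g3b.png',cv2.resize(b[:,:,::-1],None,fx=3,fy=3))"
```

```text
t 5.65 pos [ 0.5875 -0.3246  0.1754] az 104.43 tilt [-0.002   0.0012 -1.    ] w 0.218 F [-0.4  0.6 -1. ] q [-0.54  0.3   1.67  0.    1.18 -0.79]
shift [ 0.7  1.4 79.4] turn 0.0
```

View pics/g3b.png

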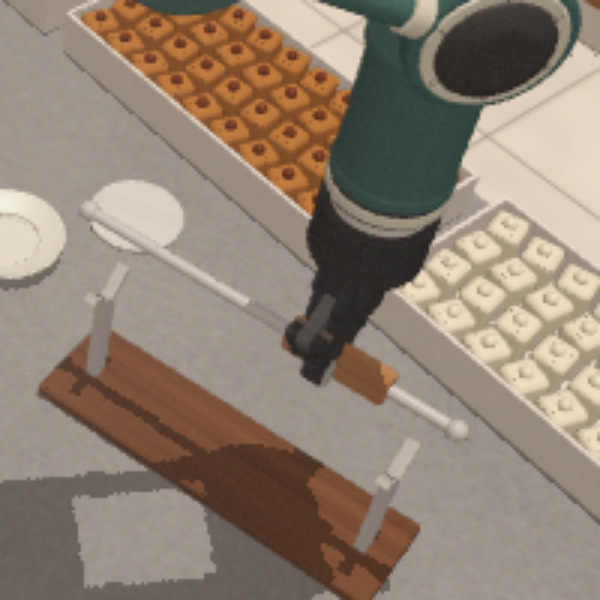

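View pics/g3a.png

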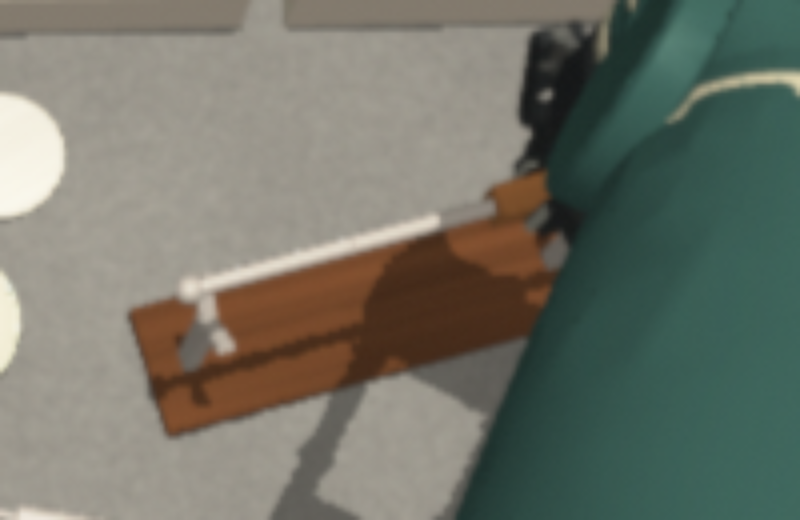

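The rod is held level: the tip is at side (319,220) and top (327,172), the tail at side (442,293).

```bash
python3 -c "
from h import *
T=load('top3');S=load('side3')
tip=tri([T,S],[(327.1,171.9),(319.3,219.7)]);print(tip)
p=np.array([.5875,-.3246,.1754+.019]);v=tip-p;print(v,np.linalg.norm(v),np.degrees(np.arctan2(v[1],v[0])))
# tail: ray point in the vertical plane of rod
d=ray(S,442.4,292.7);n=np.array([v[1],-v[0],0]);t=n@(tip-S['xyz'])/(n@d);tail=S['xyz']+d*t;print(tail,np.linalg.norm(tip-tail),'pitch',np.degrees(np.arcsin((tip-tail)[2]/.305)))
r=np.radians(98.6);D=np.array([np.cos(r),np.sin(r)]);M=np.array([.4703,.2877])
L=np.linalg.norm(v[:2])
for nm,k in(('pre',-75),('in',98)):
  g=M+D*(k/1000-L);print(nm,g);goto(g[0],g[1],.059,98.6)
"
```

```text
[ 0.53591209 -0.12385936  0.19284362]
[-0.05158791  0.20074064 -0.00155638] 0.20726924560715554 104.41244273003876
[ 0.61214721 -0.42050809  0.19428278] 0.30629126068331863 pitch -0.2703558688262078
pre [0.51250835 0.00861026]
t 5.75 pos [ 0.5875 -0.3246  0.1751] az 104.43 tilt [-0.0024  0.0014 -1.    ] w 0.217 F [-0.3 -0.1 -2. ] q [-0.54  0.3   1.67  0.    1.18 -0.79]
shift [341.1  10.7 116.7] turn 5.8
in [0.48663874 0.17966511]
t 5.75 pos [ 0.5875 -0.3246  0.1751] az 104.43 tilt [-0.0024  0.0014 -1.    ] w 0.217 F [-0.3 -0.1 -2. ] q [-0.54  0.3   1.67  0.    1.18 -0.79]
shift [513.2  28.2 117. ] turn 5.8
```

Call:
move_arm --pt "10 0 0 0 0" --pt "28 1 0 0 0" --pt "50 2 0 1 0" --pt "75 3 0 1.5 0" --pt "100 4 0 2 0" --pt "125 5 0 2.5 0" --pt "150 6 0 3 0" --pt "175 7 0 3.5 0" --pt "200 8 0 4 0" --pt "225 9 0 4.5 0" --pt "250 9.5 0 5 0" --pt "275 10 0 5.5 0" --pt "298 10 0 5.8 0" --pt "316 10 0 5.8 0" --pt "328 10 0 5.8 0" --pt "331 10 0 5.8 0" --pt "331 10 0 5.8 0" --pt "331 10 0 5.8 0"

```text
time: 7.55
tool_pos: [0.5156, -0.0024, 0.1768]
tcp_rot: [2.048, 2.382, -0.0]
wrist_force: [1.7, -0.2, -1.6]
width: 0.215
```

```bash
python3 -c "
from h import *
r=np.radians(98.6);D=np.array([np.cos(r),np.sin(r)]);M=np.array([.4703,.2877])
g=M+D*(-.085-.207);print(g);goto(g[0],g[1],.059,98.6)
"
```

```text
[ 0.51396432 -0.00101686]
t 7.55 pos [ 0.5156 -0.0024  0.1768] az 98.62 tilt [ 2.e-04 -4.e-04 -1.e+00] w 0.215 F [ 1.7 -0.2 -1.6] q [-0.05  0.    2.   -0.    1.14 -0.2 ]
shift [  1.7  -1.5 117.8] turn 0.0
```

Call:
move_arm --pt "0 -1 10 0 0" --pt "0 -1 25 0 0" --pt "0 -1 45 0 0" --pt "0 -1 65 0 0" --pt "0 -1 85 0 0" --pt "0 -1 103 0 0" --pt "0 -1 114 0 0" --pt "0 -1 117 0 0" --pt "0 -1 117 0 0" --pt "0 -1 117 0 0" --pt "0 -1 117 0 0"

```text
time: 8.65
tool_pos: [0.5156, -0.0023, 0.0609]
tcp_rot: [2.047, 2.381, 0.002]
wrist_force: [0.3, 0.5, -1.6]
width: 0.217
```

```bash
python3 -c "
from h import *
r=np.radians(98.6);D=np.array([np.cos(r),np.sin(r)]);M=np.array([.4703,.2877])
g=M+D*(.098-.207);goto(g[0],g[1],.059,98.6)
a=snap('top','top4')['pixels'][160:280,110:310];b=snap('side','side4')['pixels'][130:280,150:350]
cv2.imwrite('pics/g4a.png',cv2.resize(a[:,:,::-1],None,fx=4,fy=4))
cv2.imwrite('pics/g4b.png',cv2.resize(b[:,:,::-1],None,fx=4,fy=4))"
```

```text
t 8.65 pos [ 0.5156 -0.0023  0.0609] az 98.63 tilt [ 2.1e-03 -1.0e-04 -1.0e+00] w 0.217 F [ 0.3  0.5 -1.6] q [-0.05  0.14  2.1  -0.    0.9  -0.2 ]
shift [184.5  -1.3   1.8] turn 0.0
```

View pics/g4a.png

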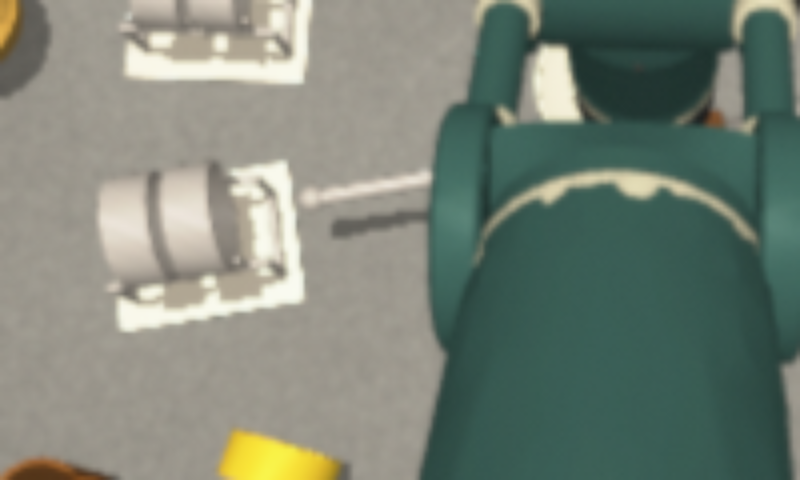

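View pics/g4b.png

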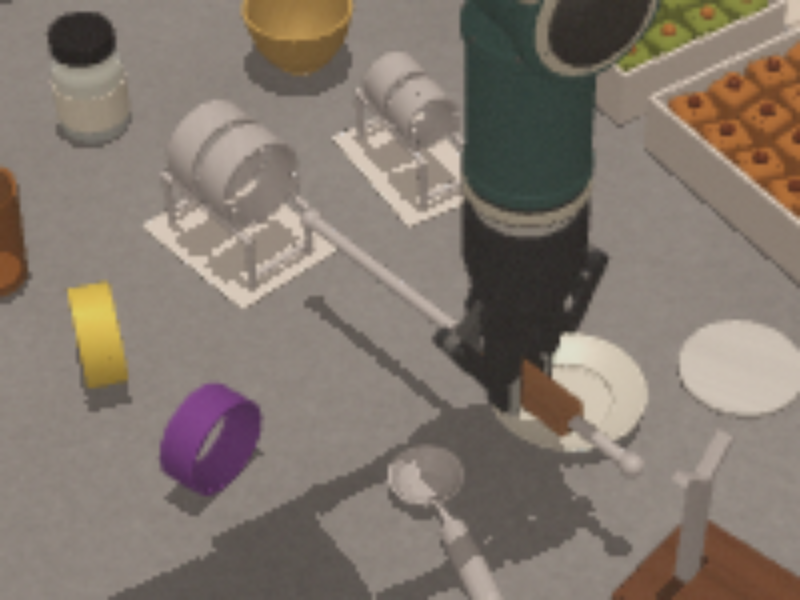

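```bash
python3 -c "
from h import *
T=load('top4');S=load('side4')
tip=tri([T,S],[(187.1,209.1),(227.6,183.9)])
r=np.radians(98.6);D=np.array([np.cos(r),np.sin(r)]);N=np.array([-D[1],D[0]]);M=np.array([.4703,.2877])
print(tip,'along',(tip[:2]-M)@D,'lat',(tip[:2]-M)@N, onz(T,187.1,209.1,.078),onz(S,227.6,183.9,.078))
tail=onz(S,150+632/4,130+462/4,.078);print(tail,(tail[:2]-M)@N, np.linalg.norm(tail-tip))
"
```

```text
[0.48589302 0.20543077 0.07637133] along -0.08367593247448538 lat -0.003115536016997138 [0.48588513 0.20493397 0.078     ] [0.48469936 0.20400269 0.078     ]
[ 0.53175221 -0.0989186   0.078     ] -0.0029481243335551673 0.3077893090009104
```

Call:
move_arm --pt "4 -2 0 0 0" --pt "14 -2.5 0 0 0" --pt "28 -2.5 0 0 0" --pt "42 -2.5 0 0 0" --pt "56 -2.5 0 0 0" --pt "70 -2.5 0 0 0" --pt "84 -2.5 0 0 0" --pt "90 -2.5 0 0 0" --pt "90 -2.5 0 0 0" --pt "90 -2.5 0 0 0"

```text
time: 9.75
tool_pos: [0.4986, 0.0865, 0.0598]
tcp_rot: [2.047, 2.383, -0.0]
wrist_force: [1.1, -0.7, -1.6]
width: 0.214
```

```bash
python3 -c "
from h import *
a=snap('top','top5')['pixels'][160:280,110:310];b=snap('side','side5')['pixels'][130:280,150:350]
cv2.imwrite('pics/g5a.png',cv2.resize(a[:,:,::-1],None,fx=4,fy=4))
cv2.imwrite('pics/g5b.png',cv2.resize(b[:,:,::-1],None,fx=4,fy=4))"
```

```text
(no output)
```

View pics/g5b.png

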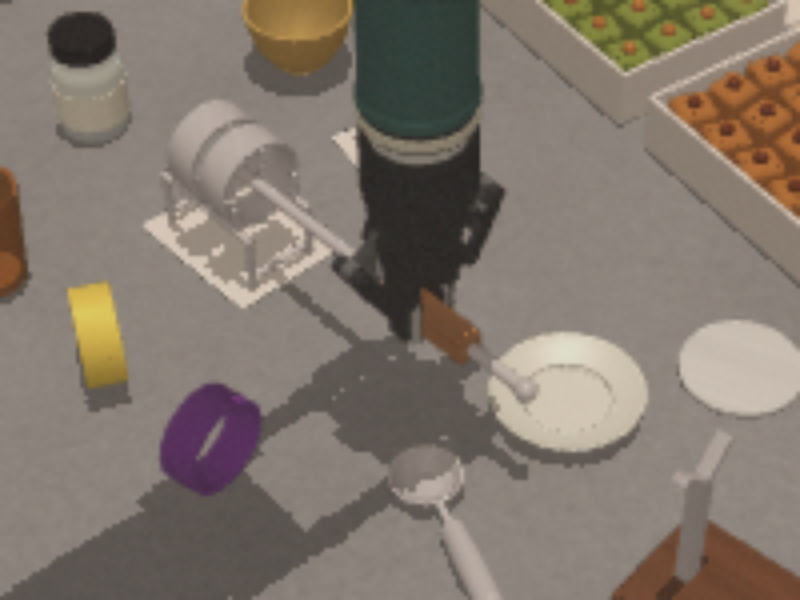

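The rod has gone into ring a's hole at crop (262,185), the rings haven't moved and the force is low. Continuing.

Call:
move_arm --pt "6 0 0 0 0" --pt "18 0 0 0 0" --pt "32 0 0 0 0" --pt "46 0 0 0 0" --pt "60 0 0 0 0" --pt "74 0 0 0 0" --pt "86 0 0 0 0" --pt "91 0 0 0 0" --pt "91 0 0 0 0" --pt "91 0 0 0 0" --pt "91 0 0 0 0"

```text
time: 10.95
tool_pos: [0.485, 0.176, 0.0597]
tcp_rot: [2.048, 2.382, -0.0]
wrist_force: [0.7, -0.3, -1.5]
width: 0.215
```

```bash
python3 -c "
from h import *
a=snap('top','top6')['pixels'][160:280,60:260];b=snap('side','side6')['pixels'][130:280,150:350]
cv2.imwrite('pics/g6a.png',cv2.resize(a[:,:,::-1],None,fx=4,fy=4))
cv2.imwrite('pics/g6b.png',cv2.resize(b[:,:,::-1],None,fx=4,fy=4))"
```

```text
(no output)
```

View pics/g6b.png

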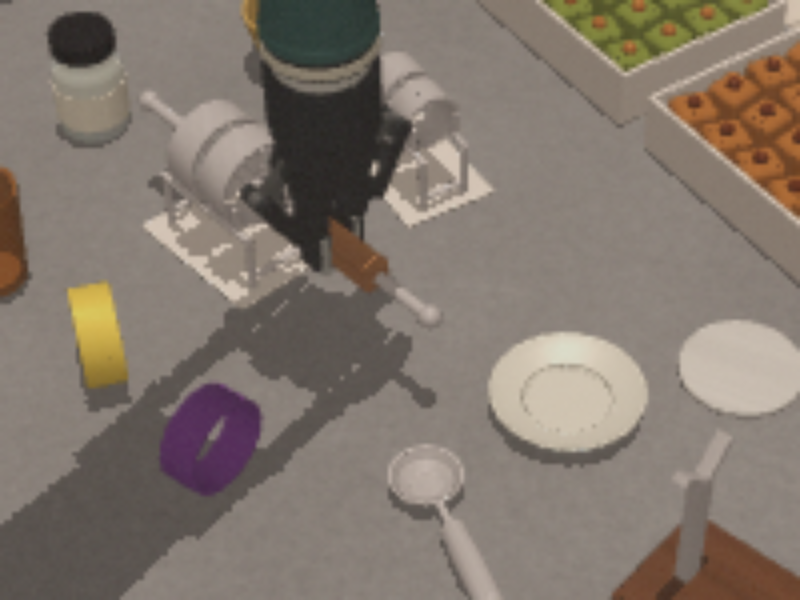

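View pics/g6a.png

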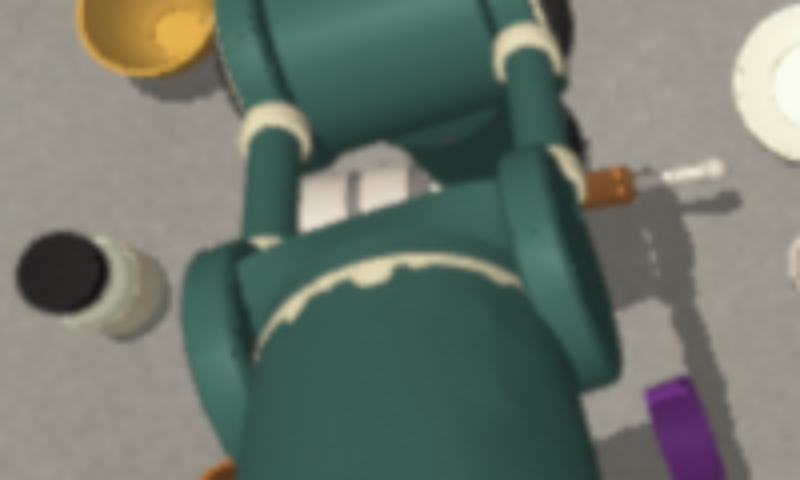

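The tip is past both rings, at crop (150,100), and clear of the jar. Lifting gently.

Call:
move_arm --pt "0 0 -6 0 0" --pt "0 0 -14 0 0" --pt "0 0 -19 0 0" --pt "0 0 -23 0 0" --pt "0 0 -27 0 0" --pt "0 0 -31 0 0" --pt "0 0 -36 0 0" --pt "0 0 -42 0 0" --pt "0 0 -49 0 0" --pt "0 0 -56 0 0" --pt "0 0 -64 0 0" --pt "0 0 -72 0 0" --pt "0 0 -80 0 0" --pt "0 0 -80 0 0" --pt "0 0 -80 0 0"

```text
time: 12.55
tool_pos: [0.4851, 0.1764, 0.1401]
tcp_rot: [2.048, 2.382, 0.001]
wrist_force: [-0.0, -0.6, -3.0]
width: 0.214
```

```bash
python3 -c "
from h import *
b=snap('side','side7')['pixels'][80:280,130:350]
cv2.imwrite('pics/g7b.png',cv2.resize(b[:,:,::-1],None,fx=3,fy=3))"
```

```text
(no output)
```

View pics/g7b.png

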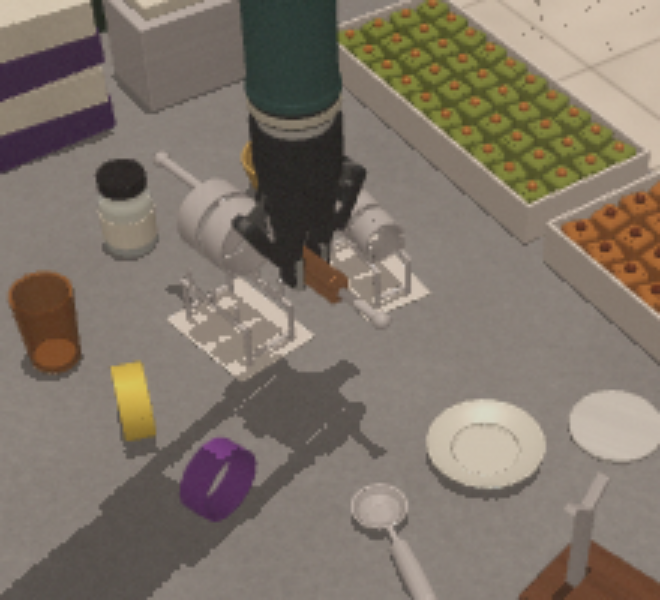

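Call:
move_arm --pt "0 0 -3 0 0" --pt "0 0 -9 0 0" --pt "0 0 -17 0 0" --pt "0 0 -26 0 0" --pt "0 0 -36 0 0" --pt "0 0 -46 0 0" --pt "0 0 -56 0 0" --pt "0 0 -65 0 0" --pt "0 0 -73 0 0" --pt "0 0 -79 0 0" --pt "0 0 -82 0 0" --pt "0 0 -82 0 0" --pt "0 0 -82 0 0"

```text
time: 13.9
tool_pos: [0.4847, 0.1763, 0.2214]
tcp_rot: [-2.048, -2.382, 0.001]
wrist_force: [-0.3, -0.3, -3.1]
width: 0.216
```

```bash
python3 -c "
from h import *
goto(.588,-.325,.222,104.4)
"
```

```text
t 13.9 pos [0.4847 0.1763 0.2214] az 98.63 tilt [-6.e-04 -2.e-04 -1.e+00] w 0.216 F [-0.3 -0.3 -3.1] q [ 0.3  -0.03  1.95 -0.    1.22  0.15]
shift [-5.111e+02  2.700e+01 -5.000e-01] turn -5.8
```

Call:
move_arm --pt "-2 0 0 0 0" --pt "-6 0 0 0 0" --pt "-13 1 0 -0.2 0" --pt "-23 1.5 0 -0.4 0" --pt "-36 2 0 -0.6 0" --pt "-51 3 0 -0.9 0" --pt "-68 4 0 -1.2 0" --pt "-86 5 0 -1.5 0" --pt "-104 6 0 -1.8 0" --pt "-122 7 0 -2 0" --pt "-140 8 0 -2.2 0" --pt "-158 9 0 -2.4 0" --pt "-176 10 0 -2.6 0" --pt "-194 11 0 -2.8 0" --pt "-211 12 0 -3 0" --pt "-226 12.5 0 -3 0" --pt "-238 13 0 -3 0" --pt "-246 13 0 -3 0" --pt "-250 13 0 -3 0" --pt "-250 13 0 -3 0"

```text
time: 15.9
tool_pos: [0.5353, -0.0691, 0.2217]
tcp_rot: [-1.985, -2.434, -0.0]
wrist_force: [-0.2, -0.4, -2.8]
width: 0.218
```

```bash
python3 -c "
from h import *
goto(.588,-.325,.222,104.4)
b=snap('side','side8')['pixels'][80:280,180:400]
cv2.imwrite('pics/g8b.png',cv2.resize(b[:,:,::-1],None,fx=3,fy=3))"
```

```text
t 15.9 pos [ 0.5353 -0.0691  0.2217] az 101.6 tilt [-1.e-04  1.e-04 -1.e+00] w 0.218 F [-0.2 -0.4 -2.8] q [-0.17  0.01  1.9   0.    1.22 -0.38]
shift [-2.612e+02  2.000e-01 -3.000e-01] turn -2.8
```

View pics/g8b.png

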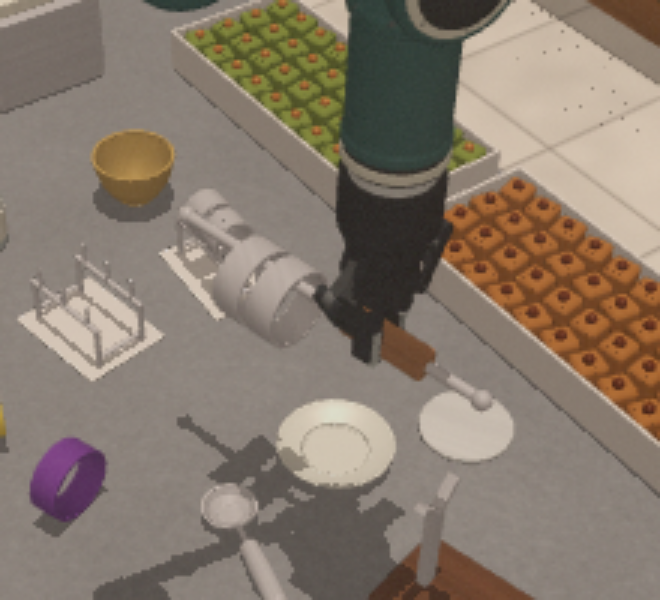

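Both rings hang level on the rod, at crop (265,295), and their rack is empty. Continuing to above the stand.

Call:
move_arm --pt "-2 0 0 0 0" --pt "-6 0 0 0 0" --pt "-13 0 0 -0.2 0" --pt "-23 0 0 -0.4 0" --pt "-36 0 0 -0.6 0" --pt "-51 0 0 -0.9 0" --pt "-68 0 0 -1.2 0" --pt "-86 0 0 -1.5 0" --pt "-104 0 0 -1.8 0" --pt "-123 0 0 -2 0" --pt "-142 0 0 -2.2 0" --pt "-161 0 0 -2.4 0" --pt "-180 0 0 -2.6 0" --pt "-199 0 0 -2.8 0" --pt "-217 0 0 -2.8 0" --pt "-233 0 0 -2.8 0" --pt "-246 0 0 -2.8 0" --pt "-255 0 0 -2.8 0" --pt "-260 0 0 -2.8 0" --pt "-261 0 0 -2.8 0"

```text
time: 17.95
tool_pos: [0.588, -0.3248, 0.2217]
tcp_rot: [-1.925, -2.482, -0.0]
wrist_force: [-0.0, -0.4, -1.9]
width: 0.215
```

Call:
move_arm --pt "0 0 0 0 0" --pt "0 0 0 0 0" --pt "0 0 0 0 0"

```text
time: 18.25
tool_pos: [0.5879, -0.3239, 0.2219]
tcp_rot: [-1.924, -2.483, -0.0]
wrist_force: [0.1, 0.0, -2.3]
width: 0.216
```

```bash
python3 -c "
from h import *
goto(.588,-.325,.222,104.4)
a=snap('top','top9')['pixels'][100:230,280:480];b=snap('side','side9')['pixels'][130:330,270:480]
cv2.imwrite('pics/g9a.png',cv2.resize(a[:,:,::-1],None,fx=4,fy=4))
cv2.imwrite('pics/g9b.png',cv2.resize(b[:,:,::-1],None,fx=3,fy=3))"
```

```text
t 18.25 pos [ 0.5879 -0.3239  0.2219] az 104.47 tilt [-0.e+00  1.e-04 -1.e+00] w 0.216 F [ 0.1  0.  -2.3] q [-0.54  0.26  1.62  0.    1.26 -0.79]
shift [-1.1 -0.2 -0.1] turn 0.1
```

View pics/g9b.png

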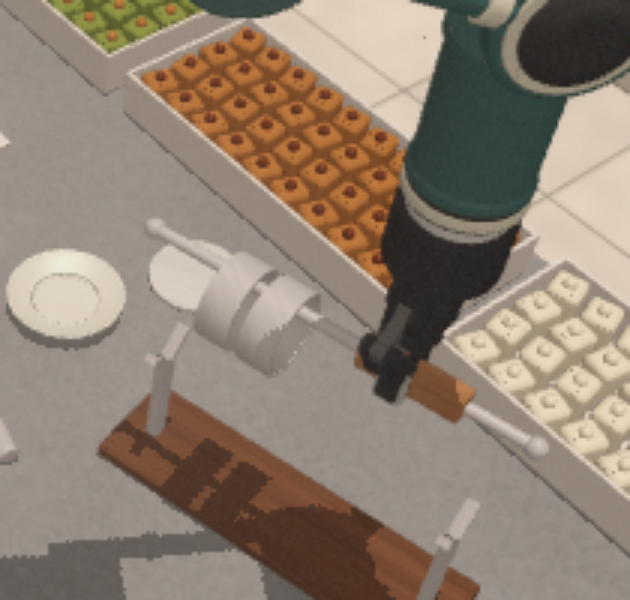

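View pics/g9a.png

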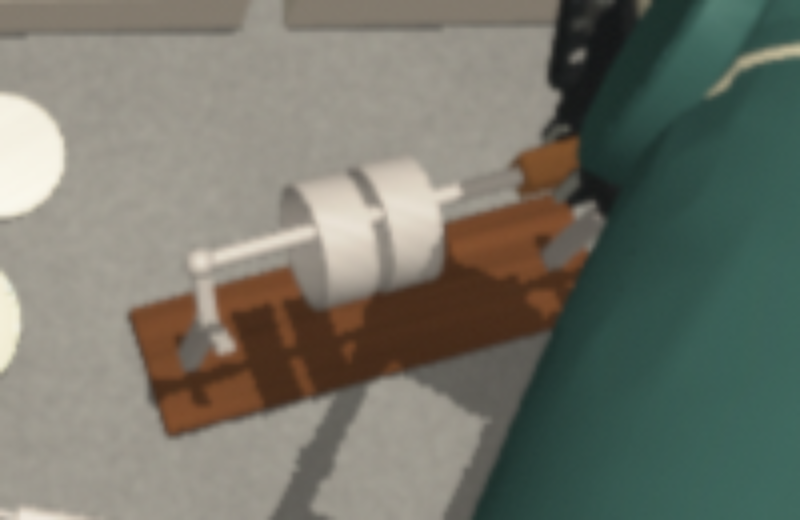

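Both rings sit mid-rod, with the tip at side (321,206), and the shadow falls inside the posts. Lowering.

Call:
move_arm --pt "-1 0 3 0 0" --pt "-1 0 9 0 0" --pt "-1 0 18 0 0" --pt "-1 0 28 0 0" --pt "-1 0 38 0 0" --pt "-1 0 48 0 0" --pt "-1 0 58 0 0" --pt "-1 0 68 0 0" --pt "-1 0 78 0 0" --pt "-1 0 87 0 0" --pt "-1 0 95 0 0" --pt "-1 0 102 0 0" --pt "-1 0 108 0 0" --pt "-1 0 112 0 0" --pt "-1 0 115 0 0" --pt "-1 0 117 0 0" --pt "-1 0 119 0 0" --pt "-1 0 119 0 0" --pt "-1 0 119 0 0"

```text
time: 20.25
tool_pos: [0.5883, -0.3255, 0.103]
tcp_rot: [1.925, 2.483, 0.0]
wrist_force: [0.5, 0.9, -1.8]
width: 0.213
```

```bash
python3 -c "
from h import *
goto(.588,-.325,.097,104.4)
a=snap('top','top10')['pixels'][100:230,280:480];b=snap('side','side10')['pixels'][200:350,280:480]
cv2.imwrite('pics/g10a.png',cv2.resize(a[:,:,::-1],None,fx=4,fy=4))
cv2.imwrite('pics/g10b.png',cv2.resize(b[:,:,::-1],None,fx=4,fy=4))"
```

```text
t 20.25 pos [ 0.5883 -0.3255  0.103 ] az 104.43 tilt [ 3.e-04 -2.e-04 -1.e+00] w 0.213 F [ 0.5  0.9 -1.8] q [-0.54  0.36  1.73  0.    1.05 -0.79]
shift [ 0.5 -0.1  6. ] turn 0.0
```

View pics/g10b.png

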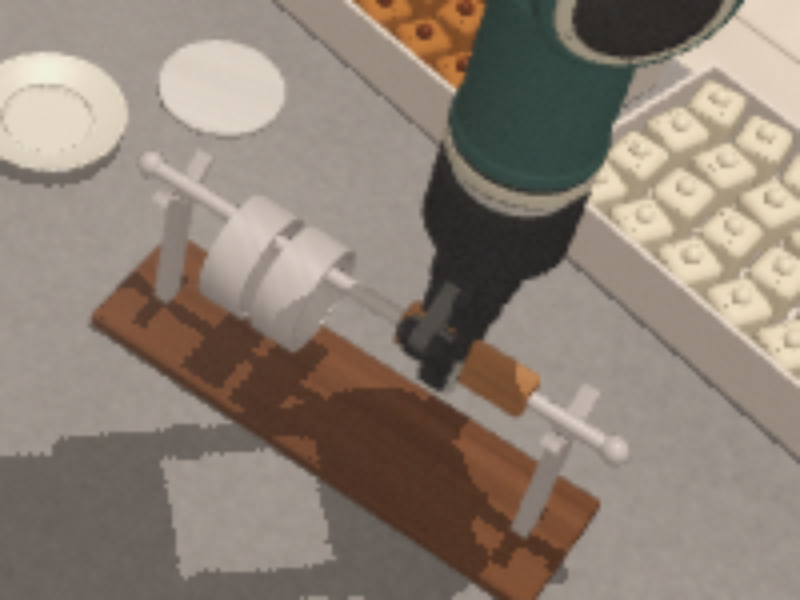

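View pics/g10a.png

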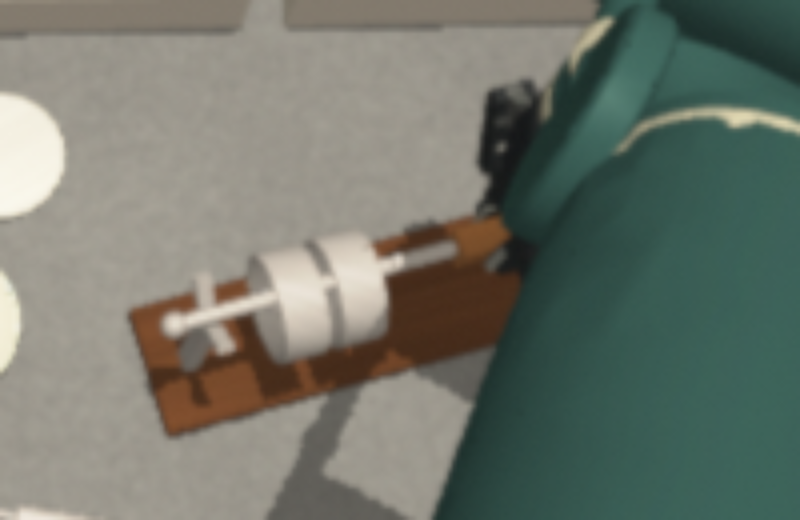

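Both rod ends lie in the notches, with both rings between the posts. Lowering the last few mm.

Call:
move_arm --pt "0 0 1 0 0" --pt "0 0 2 0 0" --pt "0 0 3 0 0" --pt "0 0 4 0 0" --pt "0 0 5 0 0" --pt "0 0 5 0 0" --pt "0 0 5 0 0"

```text
time: 21.05
tool_pos: [0.5882, -0.3254, 0.0978]
tcp_rot: [1.925, 2.483, 0.0]
wrist_force: [0.1, 0.5, -3.2]
width: 0.216
```

Call:
move_arm --pt "0 0 0.5 0 0" --pt "0 0 1 0 0" --pt "0 0 1 0 0" --pt "0 0 1 0 0"

```text
time: 21.45
tool_pos: [0.5885, -0.3254, 0.0974]
tcp_rot: [1.924, 2.482, 0.0]
wrist_force: [0.7, 2.1, 2.2]
width: 0.216
```

Call:
move_arm --pt "0 0 0.5 0 0" --pt "0 0 0.5 0 0" --pt "0 0 0.5 0 30" --pt "0 0 0.5 0 40" --pt "0 0 0.5 0 55" --pt "0 0 0.5 0 75" --pt "0 0 0.5 0 100" --pt "0 0 0.5 0 100" --pt "0 0 0.5 0 100" --pt "0 0 0.5 0 100" --pt "0 0 0.5 0 100" --pt "0 0 0.5 0 100"

```text
time: 22.65
tool_pos: [0.5881, -0.3254, 0.0963]
tcp_rot: [-1.925, -2.483, 0.0]
wrist_force: [-0.4, 0.0, -0.2]
width: 0.997
```

```bash
python3 -c "
from h import *
b=snap('side','side11')['pixels'][200:350,280:480]
cv2.imwrite('pics/g11b.png',cv2.resize(b[:,:,::-1],None,fx=4,fy=4))"
```

```text
(no output)
```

View pics/g11b.png

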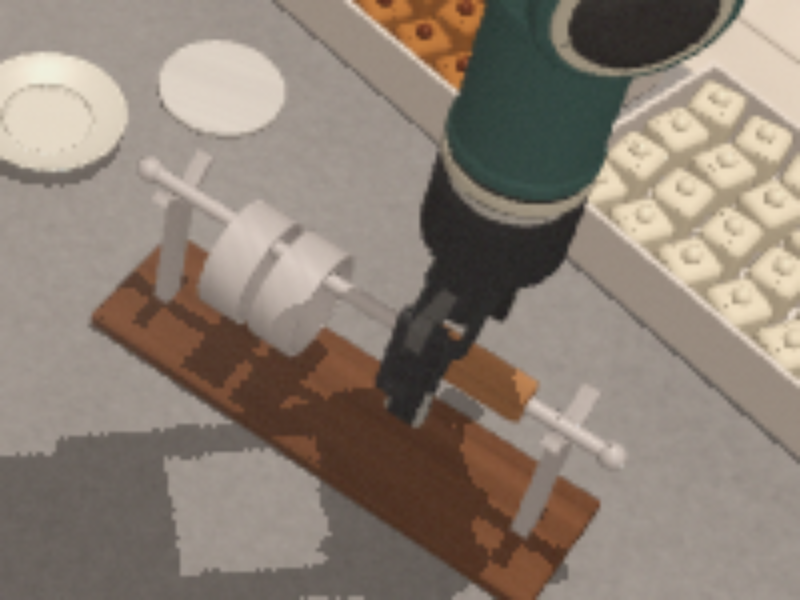

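The rod rests in both notches and the jaws are clear of the handle. Backing straight up.

Call:
move_arm --pt "0 0 -6 0 100" --pt "0 0 -18 0 100" --pt "0 0 -35 0 100" --pt "0 0 -60 0 100" --pt "0 0 -90 0 100" --pt "0 0 -125 0 100" --pt "0 0 -160 0 100" --pt "0 0 -160 0 100" --pt "50 -50 -160 0 100" --pt "0 -100 -160 0 100" --pt "0 -140 -160 0 100" --pt "0 -180 -160 0 100" --pt "0 -180 -160 0 100" --pt "0 -180 -160 0 100" --pt "0 -180 -160 0 100"

```text
time: 24.2
tool_pos: [0.4147, -0.3703, 0.2573]
tcp_rot: [1.924, 2.481, 0.001]
wrist_force: [0.5, -0.7, 0.8]
width: 0.995
```

```bash
python3 -c "
from h import *
goto(.588,-.325,.097,104.4)
a=snap('top','top12')['pixels'][100:230,280:480];b=snap('side','side12')['pixels'][200:350,280:480]
cv2.imwrite('pics/g12a.png',cv2.resize(a[:,:,::-1],None,fx=4,fy=4))
cv2.imwrite('pics/g12b.png',cv2.resize(b[:,:,::-1],None,fx=4,fy=4))"
```

```text
t 24.2 pos [ 0.4147 -0.3703  0.2573] az 104.43 tilt [ 1.7e-03 -9.0e-04 -1.0e+00] w 0.995 F [ 0.5 -0.7  0.8] q [-0.77  0.02  1.83  0.    1.29 -1.03]
shift [  0.9 178.9 160.5] turn 0.0
```

View pics/g12b.png

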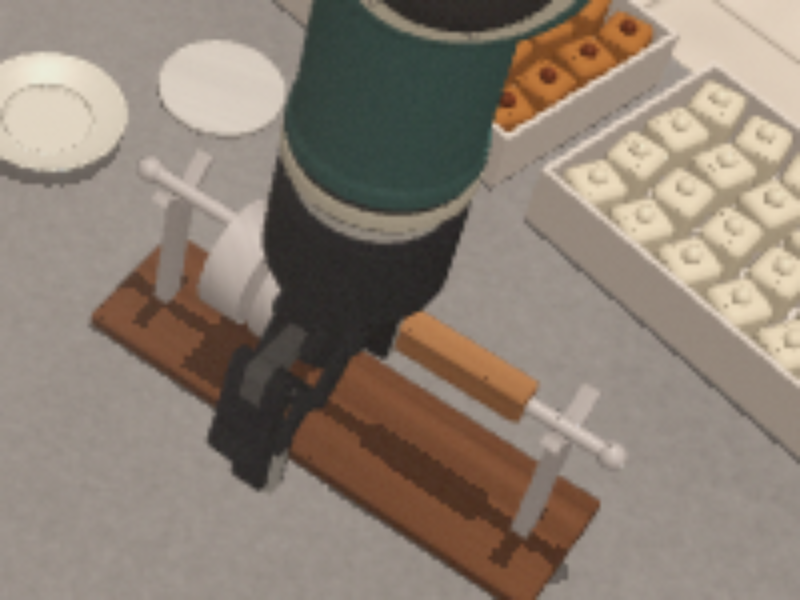

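View pics/g12a.png

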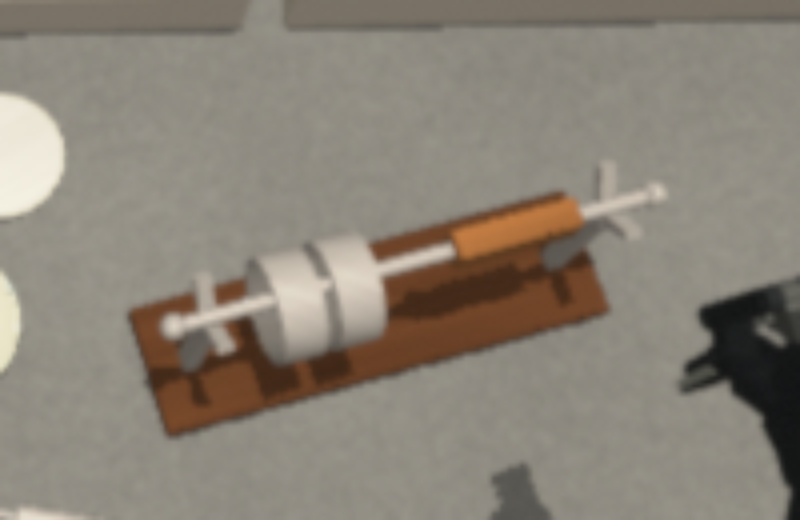

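The loaded rod is back home. Its tip is at top (322.6,180.9), against (322.6,181.2) at the start, and both rings are between the posts. Handing in.

```bash
python3 -c "
from workcell import bot
print(bot.finish_job())"
```

```text
the job is handed in; nothing more can be done
None
```

The job is done and handed in at about 24 s of robot time, against the 58 s limit. The arm took the rod by its handle, ran it through both large rings and lifted them off together. It then laid the loaded rod back in the two notches, let go and backed clear.

- **Last pictures:** The rod lies in both V notches, its tip within about a pixel of where it started. Both rings hang between the posts with the gripper clear of the stand. The small rings and the purple and yellow look-alikes were never approached.
- **Forces:** Wrist force read no more than about 5 N in any reading.
- **What disagreed:** The two cameras differed by 1–2 mm, and the rod tip measured 3 mm off the ring axis before I ran it in. I corrected that first, and no other check failed.

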